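# Level the packing scale with a wedge shim

## Task

The packing scale leans towards the robot because its single front foot, under the small lug, is wound up too far. Take the wooden wedge shim (the tapered piece, not the flat packer), work its thin end under that foot and push it in gently until the bubble of the level on the pan rests between its two lines, then let go and leave the shim there. Do not touch the scale with the robot, do not force it or shove it out of its place, and leave everything else on the table alone.

Things in the scene. Friction and masses are not known exactly. Their poses are not given: they have to be found in the camera images.
- scale: Grey bench scale, steel pan, 1.6 kg, loose; case 200 x 200 mm, pan top 55 mm up. Origin: on the table midway between its two rear feet, 200 mm behind its front foot; x points away from the front foot (lug side, facing the robot), z up. At first it leans 0.035 rad forward on two studs 140 mm apart, between which the shim fits; wedging up the front foot turns it about the rear feet.
- lug (a point): On the front foot's axis at the underside of the lug (nose 34 mm wide, end 16 mm beyond this axis, top 48 mm up; this point 36 mm up when level). Axes of the pan: x away from the robot. The foot is a rubber dome, radius 10 mm; it hangs 3 to 10 mm above the table at the start and must be about 7 mm higher when level: how far it is wound up differs each time and is not told.
- pan (a point): Middle of the top of the level, an aluminium bar 130 x 30 mm, 10 mm high, lying fore and aft on the middle of the scale's pan. Axes of the pan: z is square to the pan, x away from the robot.
- bubble (a joint): Dark bubble, 14 mm long, in the level's white window: rad, 0 when midway between the two black lines (23 mm apart), positive when on the far side (front foot too low), negative when the foot is too high. It reads the pan's slope; 0.01 rad moves it 7 mm. It follows slowly, settling in about 1 s.
- shim: Wedge shim of pale wood, 150 long, 26 wide, 50 g, flat on the table. Origin: centre of the underside; x points to the thin end. 2 mm thick at the tip (x = +75 mm), rising evenly to 20.5 mm at x = -42 mm, then a grip block 24 mm high from x = -42 to -75 mm. Friction holds it where it is left; pushing it in under the foot takes some 5 to 12 N.
- shim_tip (a point): Middle of the shim's thin edge, at its underside; axes as shim.
- shim_grip (a point): Middle of the shim's grip block, 12 mm above its underside, 133.5 mm behind the tip; axes as shim.
- packer: Bystander: flat packer of the same pale wood, 100 x 26 x 12 mm, not tapered. Origin: centre of the underside, x along its length.
- jar0: Bystander: amber jar with white lid, 68 mm wide, 85 mm high. Origin: centre of the underside.
- jar1: Bystander: amber jar like jar0.
- jar2: Bystander: amber jar like jar0.
- squeeze: Bystander: white plastic bottle, 60 mm wide, 170 mm high. Origin: centre of the underside.
- tape: Bystander: cardboard tape core, 90 mm wide, 25 mm high, lying flat. Origin: centre of the underside.
- cards: Bystander: stack of cards, 90 x 55 x 22 mm. Origin: centre of the underside.
Not all that is in view belongs to the job. What is shaped like the shim but pink or red is not meant.

How it is judged:
On the way, in this order (a step that is already met when the one before it is completed fails the run):
1. the shim's thin end is under the front foot and carries load (x of shim_tip in the frame of lug above 0 m and y of shim_tip in the frame of lug between -0.03 and 0.03 m and contact force between shim and scale above 0.8 N), for 0.1 s.
2. the bubble rests between the two lines (value of joint bubble between -0.0065 and 0.0065 rad), for 0.4 s.
At the end, for the whole second after the job is handed in: Bubble within 0.0065 rad (4.5 mm) of the middle and pan within 0.010 rad of level; shim flat on the table, its tip past the foot's axis and within 30 mm of it sideways, pressing on the scale with over 0.8 N; scale and shim at rest, the scale within 20 mm of where it stood (all of step 1 and all of step 2 and angle between pan's own z axis and vertical below 0.01 rad and angle between shim's own z axis and vertical below 0.05 rad and height (world z) of shim below 0.004 m and linear speed of each of shim, scale below 0.01 m/s and distance of scale from where it was at the start of the episode below 0.02 m); the robot touches nothing.
It fails at once if the scale is forced: the shim presses on it with more than 22 N (contact force between shim and scale above 22 N).
It fails at once if the robot's fingers or arm press on the scale itself (over 2 N) (contact force between any of the fingers, the arm and scale above 2 N).
It fails at once if the scale is shoved more than 20 mm from its place (distance of scale from where it was at the start of the episode above 0.02 m).
It fails at once if a bystander is moved more than 30 mm (distance of any of packer, jar0, jar1, jar2, squeeze, tape, cards from where it was at the start of the episode above 0.03 m).
It also fails if it takes over 70 s, if anything falls off the work surface, if the arm or the gripper's body presses on something with over 40 N, if the wrist force passes 120 N, or if a joint passes its speed limit or range.

## Robot

A 7-joint arm with a two-finger parallel gripper is mounted at the origin on the work surface. World frame = base frame: x ahead of the robot, y to its left, z up, the work surface at z = 0. Lengths are in m, angles in rad, forces in N, time in s.
With the tool pointing down it reaches from about 0.35 to 0.9 m from the base axis. Payload 7.2 kg.
Tool frame: the origin (TCP) lies between the finger pads; the fingertips stand 11 mm ahead of it and the grasp point (between the pads) lies 8 mm behind it; z points along the fingers, y is the line along which they close (so a half turn about z gives the same grasp; the last joint's range is limited). The gripper opens to 85 mm and grips with 20 to 120 N. Pads are 22 mm wide; open, the fingers measure 114 mm over their backs; the gripper's body (76 mm by 85 mm) begins 54 mm behind the grasp point. The pads swing forward as they close: fully open they stand 13 mm farther back than shut.
Start: joints at [-1.231, 0.411, -0.013, 1.596, 0.006, 1.134, -0.082], TCP at [0.248, 0.574, 0.242] pointing down, gripper open.
Joint ranges: [-2.95, 2.95], [-0.29, 1.99], [-1.47, 1.44], [0.14, 2.54], [-1.03, 4.17], [0.13, 1.85], [-2.86, 2.86]. Speed limits (rad/s): [2.39, 2.39, 3.01, 3.01, 3.14, 3.14, 3.14].

## Interface

Orientations are given as a rotation vector (axis times angle).
In Python, from station import ctrl gives the robot as it stands. The module is installed in compiled form; this text tells all that it offers.
- The arm moves only by the tool apply_moves, never from a script. Its argument "rows" is a list of rows, each an object with "slide": the shift along the world's x, y, z in units of 25 mm (1.0 is 25 mm), a list of three; "turn": the turn, a rotation vector about the world's x, y, z in units of 5 degrees (1.0 is 5 degrees), a list of three; "gripper": the opening, from -1 (shut) to 1 (fully open). In form: [{"slide": [dx, dy, dz], "turn": [wx, wy, wz], "gripper": gripper}, ...]. A call has 1 to 8 rows; each row shifts and turns the commanded pose from where the row before left it; what a row does not reach is not made up. A row lasts 1/12 s, in which the tool goes at most 41.7 mm and 7.16 degrees, less where a joint would pass 70% of its speed; a pose out of reach is approached as far as the arm can. A call is refused whole if a number of a shift passes 1 or a number of a turn 1, either way. A call with a gripper value outside its range is refused whole. The fingers move at their own pace and stop on an object; "force" is the grip in N (left out, the last holds). Time passes only in rows, so rows that do not move let the fingers close. It gives the time, the measured TCP pose, the force, the opening and the grip force at its end, in the units of the state.
- ctrl.state(): the state, without advancing time (a new reading comes with each control period).
- ctrl.camera(name): name is "scene" or "top" or "wrist"; returns the picture (420x560x3 uint8, red, green, blue); there is no depth.
- ctrl.calibration(name): a dict with "mtx" (3x3 intrinsics, pixels), "dist_coeffs" ([k1, k2, p1, p2, k3] as OpenCV has them; the pictures are not rectified), "R" (3x3) and "t" (3): a world point X has camera coordinates R X + t; the wrist camera has in their place "hand_eye" (4x4, takes a point from camera to tool coordinates, whose origin is the TCP and whose axes are the flange's). Camera axes: x right, y down, z forward; pixel columns grow to the right and rows downward; lengths in m; the calibration is good to about 2 mm. A picture is of the moment at which its call begins: read the wrist's pose just before it. calibration takes no time and is no camera call.
- ctrl.hand_in(): hands the job in; it is judged then, once.
The state is a dict: "t": time; "joints": joint angles; "dq": joint speeds; "joint_torque": joint torques, N m; "tcp_pos": TCP position; "tcp_rot": TCP orientation; "force": force on the tool from outside, world axes, zero at the start; "torque": the same for the moment, N m; "width": opening from 0.0 (shut) to 1.0 (fully open); "grasp_force": force on a finger pad.
Only numpy, scipy, OpenCV 4.12 (cv2) and the standard library are available. Lean on these libraries where they do the work, as an engineer would, in place of code of your own. Each camera call takes 0.05 s, during which the arm holds its last target. There are 200 camera calls.

## Working session

There is one attempt and no reset: what is moved stays moved. The work goes in short steps, Python scripts to look and compute and a tool call to move; the robot and the scene stay as the last step left them, time stands still between calls to the robot, and variables do not carry over. Pictures are saved under pics/ and viewed, at most 10 in all, crops included, and the job is handed in when it is done.

Besides the shell and the picture viewer there is one more tool, called after "Call:" as name(argument=value, ...) on one line, values as JSON. apply_moves: Moves the arm, as the interface text tells. Its arguments: {"type":"object","properties":{"rows":{"type":"array"},"force":{"type":"number"}},"required":["rows"]}

```bash
mkdir -p pics; cat > h.py <<'E'
import numpy as np, cv2
from station import ctrl
from scipy.spatial.transform import Rotation as Ro
def cam(name):
    c=ctrl.calibration(name); K=np.array(c["mtx"]); d=np.array(c["dist_coeffs"])
    if "R" in c: return K,d,np.array(c["R"]),np.array(c["t"]).ravel()
    s=ctrl.state(); T=np.eye(4); T[:3,:3]=Ro.from_rotvec(s["tcp_rot"]).as_matrix(); T[:3,3]=s["tcp_pos"]
    W=np.linalg.inv(T@np.array(c["hand_eye"])); return K,d,W[:3,:3],W[:3,3]
def rays(c,px):
    K,d,R,t=c; u=cv2.undistortPoints(np.array(px,float).reshape(-1,1,2),K,d).reshape(-1,2)
    v=np.c_[u,np.ones(len(u))]@R; return -R.T@t, v/np.linalg.norm(v,axis=1)[:,None]
def plane(c,px,z):
    o,v=rays(c,px); return o+v*((z-o[2])/v[:,2])[:,None]
def tri(c1,p1,c2,p2):
    o1,a=rays(c1,[p1]);o2,b=rays(c2,[p2]);a=a[0];b=b[0]
    s=np.linalg.lstsq(np.c_[a,-b],o2-o1,rcond=None)[0]
    A=o1+a*s[0];B=o2+b*s[1]; return (A+B)/2,np.linalg.norm(A-B)
def proj(c,X):
    K,d,R,t=c; return cv2.projectPoints(np.array(X,float).reshape(-1,3),cv2.Rodrigues(R)[0],t,K,d)[0].reshape(-1,2)
def snap(name,fn):
    c=cam(name); im=ctrl.camera(name)[:,:,::-1].copy(); cv2.imwrite(fn,im); return c,im
E
python3 - <<'E'
from h import *
for n in("scene","top","wrist"):
    c,im=snap(n,f"pics/{n}0.png"); print(n,-c[2].T@c[3],c[2][2],c[0][0,0])
print(ctrl.state())
a=[cv2.imread(f"pics/{n}0.png") for n in("scene","top")]
E
```

```text
scene [ 1.5693061  -0.42040198  0.55726547] [-0.74894918  0.28113607 -0.60003136] 410.2507477678826
top [ 0.43099901 -0.01259079  1.20385617] [ 0.06856641 -0.00861509 -0.99760936] 490.8471974610812
wrist [0.179324   0.60267203 0.37277154] [ 0.26808194 -0.11774887 -0.95617325] 320.0342309251403
{'t': 0.15, 'joints': array([-1.23117595,  0.41175676, -0.01268136,  1.59682553,  0.00564777,
        1.13432388, -0.08220754]), 'dq': array([-0.00016006, -0.00320604,  0.00075271, -0.00292782, -0.00082189,
        0.00011772,  0.00137977]), 'joint_torque': array([ 1.92059677e-03, -6.01035404e+01,  6.83086328e-01, -2.99647200e+01,
        1.39237565e-02,  7.80875125e-03,  1.74286373e-05]), 'tcp_pos': array([0.24779639, 0.57338382, 0.24163189]), 'tcp_rot': array([-6.36136693e-01, -3.07639484e+00,  2.00016566e-03]), 'force': array([0.23833486, 0.17644362, 0.40472387]), 'torque': array([0.02435168, 0.01959864, 0.01164099]), 'grasp_force': 0.0, 'width': 0.9969404120235287}
```

View pics/top0.png

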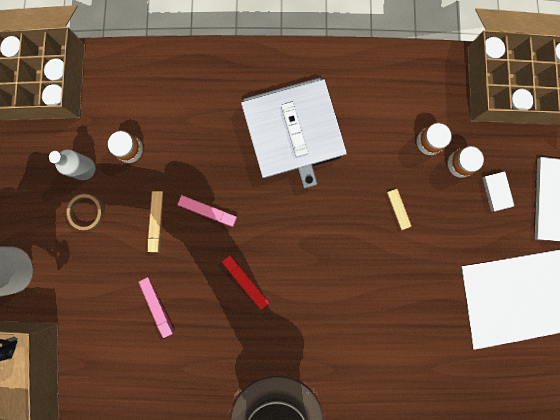

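View pics/scene0.png

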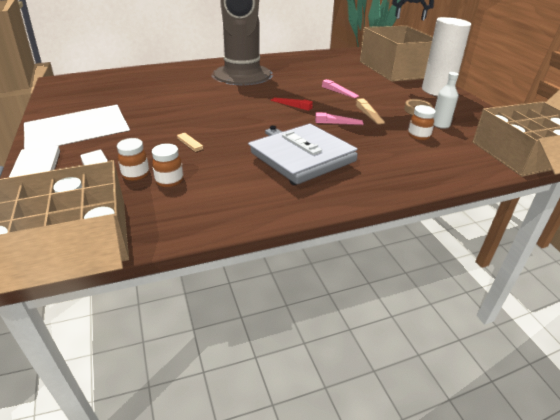

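The top view shows the shim at about (154,222) with its grip block at the lower end (joint near row 238). The packer is at (399,209), the lug with its foot screw at (308,178), and the level on the pan at (294,130). The pink and red pieces are decoys. Next I'll measure these in the image.

```bash
python3 - <<'E'
from h import *
c=cam("top"); im=cv2.imread("pics/top0.png"); hsv=cv2.cvtColor(im,cv2.COLOR_BGR2HSV)
m=cv2.inRange(hsv,(12,60,110),(30,200,255))
for k in cv2.findContours(m,0,2)[0]:
    if 200<cv2.contourArea(k)<1500:
        r=cv2.minAreaRect(k); print(r, plane(c,cv2.boxPoints(r),0.012).round(3).tolist())
print("lug",plane(c,[(308,179)],0.045),"pan corners",plane(c,[(242,104),(324,81),(346,153),(263,177)],0.055).round(3).tolist())
print("level ends",plane(c,[(289,103),(300,156)],0.065))
# wrist
w=cam("wrist"); print(ctrl.calibration("wrist")["hand_eye"])
cv2.imwrite("pics/c1.png",np.hstack([cv2.resize(im[175:265,120:190],None,fx=5,fy=5,interpolation=2),cv2.resize(im[75:195,235:355],(450,450),interpolation=2)]))
print(proj(w,[[0.55,0.3,0.01]]))
E
```

```text
((83.23530578613281, 211.94119262695312), (35.41019821166992, 34.440059661865234), 75.96376037597656) [[0.541, 0.539, 0.012], [0.562, 0.453, 0.012], [0.477, 0.428, 0.012], [0.455, 0.513, 0.012]]
((154.6382293701172, 221.20294189453125), (12.501529693603516, 61.35720443725586), 4.39870548248291) [[0.414, 0.32, 0.012], [0.564, 0.312, 0.012], [0.562, 0.281, 0.012], [0.412, 0.289, 0.012]]
((398.96209716796875, 208.94544982910156), (41.33333206176758, 11.38117504119873), 69.22774505615234) [[0.564, -0.267, 0.012], [0.575, -0.294, 0.012], [0.479, -0.33, 0.012], [0.469, -0.303, 0.012]]
lug [[ 0.58915378 -0.07254455  0.045     ]] pan corners [[0.768, 0.087, 0.055], [0.827, -0.11, 0.055], [0.651, -0.162, 0.055], [0.592, 0.034, 0.055]]
level ends [[ 0.768486   -0.02593851  0.065     ]
 [ 0.64075356 -0.05256028  0.065     ]]
[[-4.73118485e-04 -9.56211543e-01 -2.92676034e-01  7.44329403e-02]
 [ 9.99999858e-01 -3.81023119e-04 -3.71672774e-04 -3.88334402e-04]
 [ 2.43881462e-04 -2.92676168e-01  9.56211588e-01 -1.31239323e-01]
 [ 0.00000000e+00  0.00000000e+00  0.00000000e+00  1.00000000e+00]]
[[193.8163769  433.01941564]]
```

View pics/c1.png

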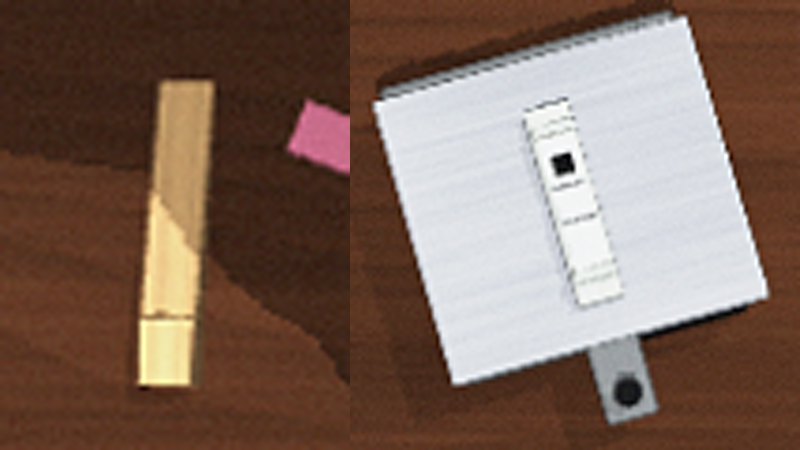

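The crop shows the shim's tip at the top (far end) and its block near the robot. The scale is yawed about 16.5°, with the lug and foot screw below the pan. The bubble is at the far side, outside the lines. Now I'll move the wrist camera over the shim for a second view.

Call:
apply_moves(rows=[{"slide": [0.6,-1,-0.1],"turn": [0,0,0.5],"gripper": 1},{"slide": [0.6,-1,-0.1],"turn": [0,0,0.5],"gripper": 1},{"slide": [0.6,-1,-0.1],"turn": [0,0,0.5],"gripper": 1},{"slide": [0.6,-1,-0.1],"turn": [0,0,0.5],"gripper": 1},{"slide": [0.6,-1,-0.1],"turn": [0,0,0.5],"gripper": 1},{"slide": [0.6,-1,-0.1],"turn": [0,0,0.5],"gripper": 1},{"slide": [0.6,-1,-0.1],"turn": [0,0,0.5],"gripper": 1},{"slide": [0.6,-1,-0.1],"turn": [0,0,0.5],"gripper": 1}])

```text
t: 0.82
tcp_pos: [0.3683, 0.3723, 0.2221]
tcp_rot: [-0.089, -3.14, 0.0]
force: [-1.0, -0.4, -0.4]
width: 1.0
grasp_force: 0.0
```

Call:
apply_moves(rows=[{"slide": [0.3,-0.9,-0.3],"turn": [0,0,0],"gripper": 1},{"slide": [0.3,-0.9,-0.3],"turn": [0,0,0],"gripper": 1},{"slide": [0.3,-0.9,-0.3],"turn": [0,0,0],"gripper": 1},{"slide": [0,0,0],"turn": [0,0,0],"gripper": 1},{"slide": [0,0,0],"turn": [0,0,0],"gripper": 1},{"slide": [0,0,0],"turn": [0,0,0],"gripper": 1}])

```text
t: 1.32
tcp_pos: [0.3903, 0.3068, 0.1999]
tcp_rot: [-0.092, -3.14, -0.001]
force: [0.7, 0.4, 0.3]
width: 1.001
grasp_force: 0.0
```

```bash
python3 - <<'E'
from h import *
s=ctrl.state(); print(s["t"],s["tcp_pos"],Ro.from_rotvec(s["tcp_rot"]).as_matrix().round(3).tolist(),s["dq"].max())
c,im=snap("wrist","pics/w1.png"); t,it=snap("top","pics/t1.png")
for cc,i in((c,im),(t,it)):
    hsv=cv2.cvtColor(i,cv2.COLOR_BGR2HSV); m=cv2.inRange(hsv,(12,50,90),(32,200,255))
    for k in cv2.findContours(m,0,2)[0]:
        if cv2.contourArea(k)>200:
            r=cv2.minAreaRect(k); print(r[0],r[1],cv2.boxPoints(r).round(1).tolist())
E
```

```text
1.3167 [0.39026215 0.30679083 0.19994698] [[-0.998, 0.059, -0.0], [0.059, 0.998, 0.001], [0.0, 0.001, -1.0]] 0.0025610021277388457
(450.2603759765625, 274.02984619140625) (88.65388488769531, 65.97190856933594) [[395.5, 266.70001220703125], [441.5, 219.5], [505.0, 281.29998779296875], [459.0, 328.6000061035156]]
(280.748779296875, 264.9609680175781) (122.40899658203125, 29.423137664794922) [[264.1000061035156, 204.1999969482422], [293.5, 203.3000030517578], [297.3999938964844, 325.70001220703125], [268.0, 326.6000061035156]]
(240.05001831054688, 406.3499755859375) (11.067973136901855, 29.09295654296875) [[230.1999969482422, 418.3999938964844], [239.39999389648438, 390.79998779296875], [249.89999389648438, 394.29998779296875], [240.6999969482422, 421.8999938964844]]
(310.22412109375, 402.31036376953125) (38.99602127075195, 12.812978744506836) [[297.0, 386.6000061035156], [308.8999938964844, 381.79998779296875], [323.3999938964844, 418.0], [311.5, 422.79998779296875]]
(15.0, 375.5) (87.0, 30.0) [[-0.0, 332.0], [30.0, 332.0], [30.0, 419.0], [0.0, 419.0]]
(27.01350975036621, 317.581115722
[... 752 characters left out ...]
6999969482422], [149.60000610351562, 190.3000030517578], [163.10000610351562, 191.10000610351562], [159.89999389648438, 252.39999389648438]]
(399.0, 209.00003051757812) (41.59575653076172, 12.255891799926758) [[385.6000061035156, 192.0], [397.0, 187.39999389648438], [412.3999938964844, 226.0], [401.0, 230.60000610351562]]
(516.95751953125, 66.44403076171875) (88.99984741210938, 113.2635269165039) [[470.0, 121.0], [475.1000061035156, 7.900000095367432], [564.0, 11.899999618530273], [558.9000244140625, 125.0]]
(38.51785659790039, 62.49967956542969) (113.8925552368164, 79.00525665283203) [[-2.0, 6.300000190734863], [77.0, 4.900000095367432], [79.0, 118.69999694824219], [0.0, 120.0999984741211]]
```

View pics/w1.png

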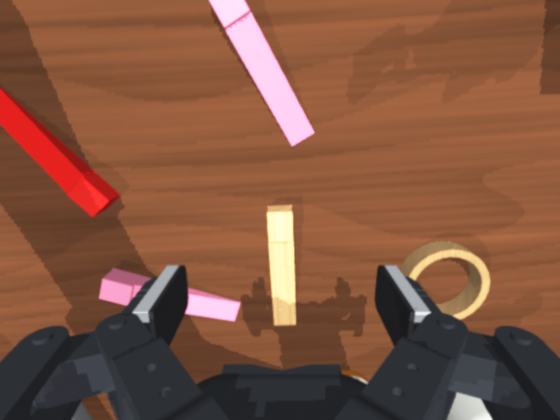

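The wrist view has the robot side at the top. The shim block spans rows 206–241 at columns 268–294, and its tip is at (285,325). The tape and a pink decoy lie to the sides. I'll triangulate these against the top view.

```bash
python3 - <<'E'
from h import *
w=cam("wrist");t=cam("top")
for n,a,b in(("joint",(281,241),(153.4,238.4)),("tip",(285,325),(157.4,191)),("back",(280.5,210),(153,252))):
    X,g=tri(w,a,t,b); print(n,X.round(4),g.round(4))
print(plane(w,[(280.5,210),(281,241)],0.024).round(4),plane(w,[(285,325)],0.001).round(4))
E
```

```text
joint [0.446  0.3024 0.0179] 0.0028
tip [ 5.637e-01  3.002e-01 -2.000e-04] 0.003
back [0.413  0.3038 0.0134] 0.0029
[[0.4107 0.3051 0.024 ]
 [0.4443 0.3036 0.024 ]] [[0.5637 0.3016 0.001 ]]
```

Call:
apply_moves(rows=[{"slide": [0.2,-0.015,-0.9],"turn": [0,0,0.04],"gripper": 1},{"slide": [0.2,-0.015,-0.9],"turn": [0,0,0.04],"gripper": 1},{"slide": [0.2,-0.015,-0.9],"turn": [0,0,0.04],"gripper": 1},{"slide": [0.2,-0.015,-0.9],"turn": [0,0,0.04],"gripper": 1},{"slide": [0.2,-0.015,-0.9],"turn": [0,0,0.04],"gripper": 1},{"slide": [0.2,-0.015,-0.9],"turn": [0,0,0.04],"gripper": 1},{"slide": [0.2,-0.015,-0.9],"turn": [0,0,0.04],"gripper": 1},{"slide": [0.12,0,-0.9],"turn": [0,0,0],"gripper": 1}])

```text
t: 2.08
tcp_pos: [0.4287, 0.3049, 0.0188]
tcp_rot: [0.051, 3.141, 0.001]
force: [-0.3, 0.9, 0.6]
width: 0.997
grasp_force: 0.0
```

Call:
apply_moves(rows=[{"slide": [0,0,-0.2],"turn": [0,0,0],"gripper": 1},{"slide": [0,0,0],"turn": [0,0,0],"gripper": 1},{"slide": [0,0,0],"turn": [0,0,0],"gripper": 1},{"slide": [0,0,0],"turn": [0,0,0],"gripper": 1}])

```text
t: 2.42
tcp_pos: [0.4287, 0.3046, 0.0161]
tcp_rot: [0.053, 3.14, 0.002]
force: [-0.4, 0.3, -0.7]
width: 1.001
grasp_force: 0.0
```

Call:
apply_moves(rows=[{"slide": [0,0,0],"turn": [0,0,0],"gripper": -0.4},{"slide": [0,0,0],"turn": [0,0,0],"gripper": -1},{"slide": [0,0,0],"turn": [0,0,0],"gripper": -1},{"slide": [0,0,0],"turn": [0,0,0],"gripper": -1},{"slide": [0,0,0],"turn": [0,0,0],"gripper": -1},{"slide": [0,0,0],"turn": [0,0,0],"gripper": -1},{"slide": [0,0,0],"turn": [0,0,0],"gripper": -1},{"slide": [0,0,0],"turn": [0,0,0],"gripper": -1}], force=40)

```text
t: 3.08
tcp_pos: [0.4286, 0.3039, 0.0153]
tcp_rot: [0.054, 3.141, 0.001]
force: [-1.4, -0.9, 6.0]
width: 0.296
grasp_force: 40.3
```

Call:
apply_moves(rows=[{"slide": [0,0,0.4],"turn": [0,0,0],"gripper": -1},{"slide": [0,0,0.8],"turn": [0,0,0],"gripper": -1},{"slide": [0,0,0.8],"turn": [0,0,0],"gripper": -1},{"slide": [0,0,0.8],"turn": [0,0,0],"gripper": -1},{"slide": [0,-0.5,0.4],"turn": [0,0,0],"gripper": -1},{"slide": [0,-1,0],"turn": [0,0,0],"gripper": -1},{"slide": [0,-1,0],"turn": [0,0,0.1],"gripper": -1},{"slide": [0,-1,0],"turn": [0,0,0.3],"gripper": -1}])

```text
t: 3.75
tcp_pos: [0.4283, 0.2153, 0.0956]
tcp_rot: [-0.002, 3.141, 0.001]
force: [0.6, -0.2, -0.9]
width: 0.292
grasp_force: 39.5
```

Call:
apply_moves(rows=[{"slide": [0,-1,0],"turn": [0,0,0.3],"gripper": -1},{"slide": [0,-1,0],"turn": [0,0,0.3],"gripper": -1},{"slide": [0,-1,0],"turn": [0,0,0.3],"gripper": -1},{"slide": [0,-1,0],"turn": [0,0,0.3],"gripper": -1},{"slide": [0,-1,0],"turn": [0,0,0.3],"gripper": -1},{"slide": [0,-1,0],"turn": [0,0,0.3],"gripper": -1},{"slide": [0,-1,0],"turn": [0,0,0.3],"gripper": -1},{"slide": [0,-1,0],"turn": [0,0,0.3],"gripper": -1}])

```text
t: 4.42
tcp_pos: [0.4281, 0.0148, 0.0953]
tcp_rot: [-0.331, 3.124, 0.0]
force: [-0.1, -1.4, -0.9]
width: 0.296
grasp_force: 39.5
```

Call:
apply_moves(rows=[{"slide": [0,-1,0],"turn": [0,0,0.3],"gripper": -1},{"slide": [0,-1,0],"turn": [0,0,0.3],"gripper": -1},{"slide": [0,-1,0],"turn": [0,0,0.3],"gripper": -1},{"slide": [-0.1,-1,0],"turn": [0,0,0.3],"gripper": -1},{"slide": [-0.1,-1,0],"turn": [0,0,0],"gripper": -1},{"slide": [0,-0.5,0],"turn": [0,0,0],"gripper": -1},{"slide": [0,0,0],"turn": [0,0,0],"gripper": -1},{"slide": [0,0,0],"turn": [0,0,0],"gripper": -1}])

```text
t: 5.08
tcp_pos: [0.4233, -0.1218, 0.0951]
tcp_rot: [-0.489, 3.103, 0.0]
force: [-0.1, 0.7, -0.5]
width: 0.294
grasp_force: 39.5
```

```bash
python3 - <<'E'
from h import *
s=ctrl.state(); print(s["t"],s["tcp_pos"],Ro.from_rotvec(s["tcp_rot"]).as_matrix().round(3).tolist())
c,im=snap("wrist","pics/w2.png"); np.savez("w2.npz",R=c[2],t=c[3])
E
```

```text
5.0833 [ 0.42327367 -0.12176652  0.09514335] [[-0.951, -0.308, 0.0], [-0.308, 0.951, 0.0], [-0.0, 0.0, -1.0]]
```

View pics/w2.png

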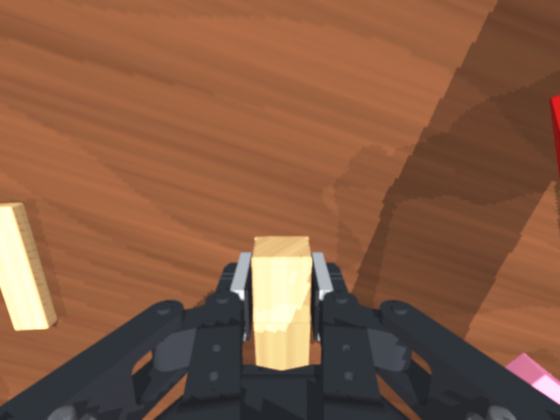

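The wrist view shows the shim held straight between the pads, block at (281,290), but the scale is out of view. I'll measure the lug from the fixed cameras instead.

```bash
python3 - <<'E'
from h import *
c,im=snap("scene","pics/s2.png"); t,it=snap("top","pics/t2.png")
cv2.imwrite("pics/c2.png",np.hstack([cv2.resize(im[105:185,230:330],(500,400),interpolation=2),cv2.resize(it[150:250,260:335],(300,400),interpolation=2)]))
g=cv2.cvtColor(it,cv2.COLOR_BGR2GRAY)
m=(g[165:192,298:320]<60).astype(np.uint8); n,l,st,ce=cv2.connectedComponentsWithStats(m)
print(st.tolist(),(ce+[298,165]).round(1).tolist())
hsv=cv2.cvtColor(it,cv2.COLOR_BGR2HSV); m=cv2.inRange(hsv,(12,60,100),(32,200,255))[160:320,290:400]
for k in cv2.findContours(m,0,2)[0]:
    if cv2.contourArea(k)>100: r=cv2.minAreaRect(k+np.array([290,160])); print(r,cv2.boxPoints(r).round(1).tolist())
E
```

```text
[[0, 0, 19, 27, 269], [0, 0, 22, 27, 281], [7, 11, 8, 8, 44]] [[306.6, 174.7], [310.3, 181.0], [308.7, 179.3]]
((318.0500183105469, 211.65000915527344), (39.21223831176758, 12.332881927490234), 71.56504821777344) [[306.0, 195.0], [317.70001220703125, 191.10000610351562], [330.1000061035156, 228.3000030517578], [318.3999938964844, 232.1999969482422]]
((397.77398681640625, 205.89724731445312), (34.76122283935547, 11.352991104125977), 69.44395446777344) [[386.3999938964844, 191.60000610351562], [397.0, 187.60000610351562], [409.20001220703125, 220.1999969482422], [398.6000061035156, 224.1999969482422]]
```

View pics/c2.png

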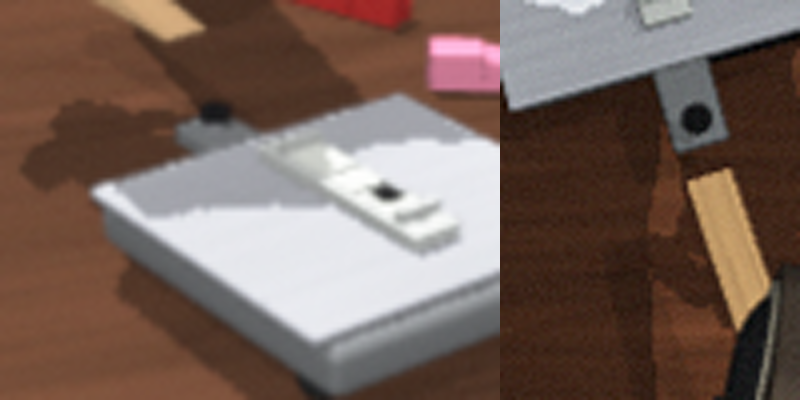

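The left crop shows the scene view: the black foot knob at scene pixel (272.8,127.4), with the held shim tip behind it at about (266,111). The right crop shows the top view: knob at (308.7,179.3), shim tip at about (311.8,193), roughly in line with the lug.

```bash
python3 - <<'E'
from h import *
c=cam("scene");t=cam("top")
X,g=tri(t,(308.7,179.3),c,(272.8,127.4)); print("knob",X,g)
for z in(.045,.05,.055): print(z,plane(t,[(308.7,179.3)],z))
X,g=tri(t,(311.8,193),c,(230+190/5,105+35/5)); print("tip",X,g, plane(t,[(311.8,193),(324.3,230.2)],0.082))
# lug edges: crop scale 4, lug nose corners
P=lambda x,y:(260+(x-500)/4,150+y/4)
print("nose",plane(t,[P(683,152),P(728,135),P(655,72),P(705,58)],0.047).round(4).tolist())
tcp=np.array([.4233,-.1218]); u=np.array([.951,.308]); print("tip pred",tcp+.1335*u)
E
```

```text
knob [ 0.5881761  -0.07296278  0.04964267] 0.0021336678219375472
0.045 [[ 0.58844825 -0.07421442  0.045     ]]
0.05 [[ 0.58776892 -0.07394853  0.05      ]]
0.055 [[ 0.58708959 -0.07368265  0.055     ]]
tip [ 0.5526562  -0.07709017  0.08128203] 0.005140426716222735 [[ 0.55173443 -0.07947547  0.082     ]
 [ 0.46639725 -0.10839246  0.082     ]]
nose [[0.5673, -0.0672, 0.047], [0.5777, -0.0939, 0.047], [0.6151, -0.0503, 0.047], [0.6238, -0.0801, 0.047]]
tip pred [ 0.5502585 -0.080682 ]
```

Call:
apply_moves(rows=[{"slide": [0.08,-0.2,-0.6],"turn": [0,0,0],"gripper": -1},{"slide": [0,0,-0.8],"turn": [0,0,0],"gripper": -1},{"slide": [0,0,-0.8],"turn": [0,0,0],"gripper": -1},{"slide": [0,0,-0.6],"turn": [0,0,0],"gripper": -1},{"slide": [0,0,-0.2],"turn": [0,0,0],"gripper": -1},{"slide": [0,0,-0.1],"turn": [0,0,0],"gripper": -1},{"slide": [0,0,0],"turn": [0,0,0],"gripper": -1},{"slide": [0,0,0],"turn": [0,0,0],"gripper": -1}])

```text
t: 5.9
tcp_pos: [0.4259, -0.1261, 0.0179]
tcp_rot: [-0.493, 3.102, -0.0]
force: [-0.1, -0.2, -0.5]
width: 0.296
grasp_force: 39.5
```

```bash
python3 - <<'E'
from h import *
s=ctrl.state(); print(s["tcp_pos"],s["force"],s["torque"])
c,im=snap("scene","pics/s3.png"); t,it=snap("top","pics/t3.png")
cv2.imwrite("pics/c3.png",np.hstack([cv2.resize(im[85:165,230:330],(500,400),interpolation=2),cv2.resize(it[90:240,260:335],(250,500),interpolation=2)[50:450]]))
hsv=cv2.cvtColor(it,cv2.COLOR_BGR2HSV); m=cv2.inRange(hsv,(12,60,100),(32,200,255))[160:320,290:380]
for k in cv2.findContours(m,0,2)[0]:
    if cv2.contourArea(k)>100: r=cv2.minAreaRect(k+np.array([290,160])); print(r,plane(t,cv2.boxPoints(r),0.004).round(4).tolist())
# bubble: dark blob in level
g=it[90:170,275:310].max(2); m=(g<70).astype(np.uint8)
print(cv2.connectedComponentsWithStats(m)[2:])
E
```

```text
[ 0.42587687 -0.12613446  0.01791663] [-0.05530281 -0.16302514 -0.46980302] [-0.03855115  0.0192561  -0.02183395]
((318.14715576171875, 212.7462921142578), (36.970428466796875, 11.496002197265625), 71.02959442138672) [[0.5498, -0.0716, 0.004], [0.5593, -0.0983, 0.004], [0.4734, -0.128, 0.004], [0.4641, -0.1014, 0.004]]
(array([[   0,    0,   35,   80, 2770],
       [  14,   26,    6,    5,   23],
       [  19,   78,    5,    2,    7]], dtype=int32), array([[16.99241877, 39.49494585],
       [16.56521739, 28.17391304],
       [21.42857143, 78.71428571]]))
```

View pics/c3.png

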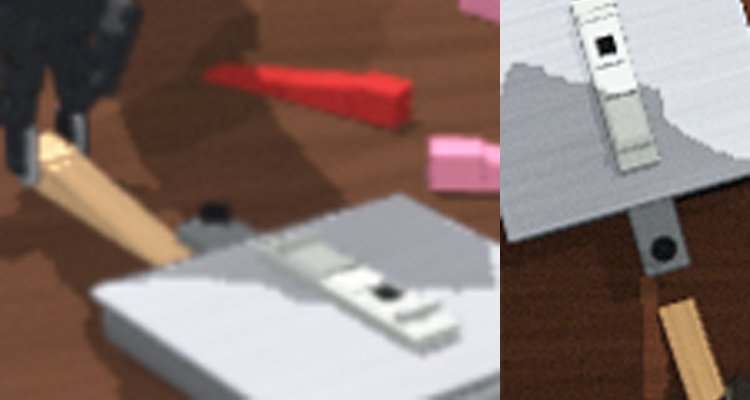

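The left crop shows the held shim pointing at the lug, with its tip just in front of the foot. The right crop shows the tip in line with the lug (lateral error under 1 mm, about 35 mm short of the foot axis), and the bubble still beyond the far line. I'll lower the last 2.5 mm and advance.

Call:
apply_moves(rows=[{"slide": [0,0,-0.08],"turn": [0,0,0],"gripper": -1},{"slide": [0,0,0],"turn": [0,0,0],"gripper": -1},{"slide": [0.19,0.06,0],"turn": [0,0,0],"gripper": -1},{"slide": [0.19,0.06,0],"turn": [0,0,0],"gripper": -1},{"slide": [0.19,0.06,0],"turn": [0,0,0],"gripper": -1},{"slide": [0.19,0.06,0],"turn": [0,0,0],"gripper": -1},{"slide": [0,0,0],"turn": [0,0,0],"gripper": -1},{"slide": [0,0,0],"turn": [0,0,0],"gripper": -1}])

```text
t: 6.67
tcp_pos: [0.4449, -0.1202, 0.0153]
tcp_rot: [-0.493, 3.102, -0.0]
force: [0.4, 0.7, 0.8]
width: 0.297
grasp_force: 39.7
```

Call:
apply_moves(rows=[{"slide": [0.1,0.032,0],"turn": [0,0,0],"gripper": -1},{"slide": [0.1,0.032,0],"turn": [0,0,0],"gripper": -1},{"slide": [0.1,0.032,0],"turn": [0,0,0],"gripper": -1},{"slide": [0.1,0.032,0],"turn": [0,0,0],"gripper": -1},{"slide": [0.1,0.032,0],"turn": [0,0,0],"gripper": -1},{"slide": [0.1,0.032,0],"turn": [0,0,0],"gripper": -1},{"slide": [0,0,0],"turn": [0,0,0],"gripper": -1},{"slide": [0,0,0],"turn": [0,0,0],"gripper": -1}])

```text
t: 7.33
tcp_pos: [0.46, -0.1154, 0.0153]
tcp_rot: [-0.493, 3.102, -0.0]
force: [-0.1, 0.5, -0.6]
width: 0.296
grasp_force: 39.6
```

Call:
apply_moves(rows=[{"slide": [0.1,0.032,0],"turn": [0,0,0],"gripper": -1},{"slide": [0.1,0.032,0],"turn": [0,0,0],"gripper": -1},{"slide": [0.1,0.032,0],"turn": [0,0,0],"gripper": -1},{"slide": [0.1,0.032,0],"turn": [0,0,0],"gripper": -1},{"slide": [0,0,0],"turn": [0,0,0],"gripper": -1},{"slide": [0,0,0],"turn": [0,0,0],"gripper": -1}])

```text
t: 7.83
tcp_pos: [0.4699, -0.1122, 0.0153]
tcp_rot: [-0.493, 3.102, -0.0]
force: [0.4, 0.1, -0.3]
width: 0.297
grasp_force: 39.6
```

```bash
cat >> h.py <<'E'
def bub(fn):
    s=ctrl.state(); t,it=snap("top",fn)
    g=it[90:160,280:305].max(2); n,l,st,ce=cv2.connectedComponentsWithStats((g<90).astype(np.uint8))
    for a,b in zip(st[1:],ce[1:]):
        if a[4]>8: print("bubble",(b+[280,90]).round(2),a[4])
    g=it[166:192,298:320].max(2); n,l,st,ce=cv2.connectedComponentsWithStats((g<50).astype(np.uint8))
    print("knob",(ce+[298,166]).round(1)[1:].tolist(),st[1:,4])
    print(s["t"],s["tcp_pos"].round(4),s["force"].round(1),"dist",np.linalg.norm(s["tcp_pos"][:2]-[.588,-.074]).round(4),"tipbeyond",(.1335-np.linalg.norm(s["tcp_pos"][:2]-[.588,-.074])).round(4))
E
python3 -c "
from h import *
bub('pics/t4.png')"
```

```text
bubble [291.5  118.29] 24
knob [[315.5, 168.0], [298.7, 178.0], [308.9, 179.2], [302.0, 184.0], [298.7, 189.7], [303.0, 188.0], [303.5, 190.0]] [17 24 42  1  3  1  2]
7.8333 [ 0.4699 -0.1122  0.0153] [ 0.4  0.1 -0.3] dist 0.1241 tipbeyond 0.0094
```

Call:
apply_moves(rows=[{"slide": [0.06,0.019,0],"turn": [0,0,0],"gripper": -1},{"slide": [0.06,0.019,0],"turn": [0,0,0],"gripper": -1},{"slide": [0.06,0.019,0],"turn": [0,0,0],"gripper": -1},{"slide": [0.06,0.019,0],"turn": [0,0,0],"gripper": -1},{"slide": [0.06,0.019,0],"turn": [0,0,0],"gripper": -1},{"slide": [0.06,0.019,0],"turn": [0,0,0],"gripper": -1},{"slide": [0,0,0],"turn": [0,0,0],"gripper": -1}])

```text
t: 8.47
tcp_pos: [0.4724, -0.1113, 0.0152]
tcp_rot: [0.487, -3.093, -0.002]
force: [-18.4, -4.7, 22.5]
width: 0.296
grasp_force: 42.5
```

Call:
apply_moves(rows=[{"slide": [0.06,0.019,0],"turn": [0,0,0],"gripper": -1},{"slide": [0.06,0.019,0],"turn": [0,0,0],"gripper": -1},{"slide": [0.06,0.019,0],"turn": [0,0,0],"gripper": -1},{"slide": [0.06,0.019,0],"turn": [0,0,0],"gripper": -1},{"slide": [0.06,0.019,0],"turn": [0,0,0],"gripper": -1},{"slide": [0.06,0.019,0],"turn": [0,0,0],"gripper": -1},{"slide": [0,0,0],"turn": [0,0,0],"gripper": -1}])

```text
t: 9.05
tcp_pos: [0.4795, -0.1092, 0.015]
tcp_rot: [0.485, -3.09, -0.002]
force: [-23.2, -7.4, 26.6]
width: 0.296
grasp_force: 43.2
```

```bash
python3 -c "
from h import *
bub('pics/t5.png')"
```

```text
bubble [291.75 119.29] 24
knob [[315.7, 167.8], [298.3, 176.7], [308.8, 179.0], [302.0, 184.0], [318.2, 186.1], [304.2, 190.2], [298.0, 190.5], [319.0, 190.0]] [21 19 40  3 11  4  2  1]
9.05 [ 0.4795 -0.1092  0.015 ] [-23.2  -7.4  26.6] dist 0.114 tipbeyond 0.0195
```

Contact made: the bubble is starting to move, but the tool is pressing the shim down about 27 N, which adds friction. I'll ease the height up.

Call:
apply_moves(rows=[{"slide": [0,0,0.04],"turn": [0,0,0],"gripper": -1},{"slide": [0,0,0],"turn": [0,0,0],"gripper": -1},{"slide": [0,0,0],"turn": [0,0,0],"gripper": -1}])

```text
t: 9.35
tcp_pos: [0.4834, -0.1077, 0.0153]
tcp_rot: [0.489, -3.096, -0.001]
force: [-8.2, -3.6, -0.3]
width: 0.286
grasp_force: 39.7
```

Call:
apply_moves(rows=[{"slide": [0,0,0.04],"turn": [0,0,0],"gripper": -1},{"slide": [0,0,0],"turn": [0,0,0],"gripper": -1},{"slide": [0,0,0],"turn": [0,0,0],"gripper": -1}])

```text
t: 9.6
tcp_pos: [0.4837, -0.1075, 0.0161]
tcp_rot: [0.489, -3.096, -0.001]
force: [-6.3, -2.3, -2.8]
width: 0.295
grasp_force: 39.4
```

Call:
apply_moves(rows=[{"slide": [0.05,0.016,-0.01],"turn": [0,0,0],"gripper": -1},{"slide": [0.05,0.016,0],"turn": [0,0,0],"gripper": -1},{"slide": [0.05,0.016,0],"turn": [0,0,0],"gripper": -1},{"slide": [0.05,0.016,0],"turn": [0,0,0],"gripper": -1},{"slide": [0,0,0],"turn": [0,0,0],"gripper": -1},{"slide": [0,0,0],"turn": [0,0,0],"gripper": -1}])

```text
t: 10.1
tcp_pos: [0.489, -0.1055, 0.0158]
tcp_rot: [0.49, -3.097, -0.002]
force: [-5.5, -2.6, -2.4]
width: 0.295
grasp_force: 39.5
```

Call:
apply_moves(rows=[{"slide": [0.05,0.016,0],"turn": [0,0,0],"gripper": -1},{"slide": [0.05,0.016,0],"turn": [0,0,0],"gripper": -1},{"slide": [0.05,0.016,0],"turn": [0,0,0],"gripper": -1},{"slide": [0.05,0.016,0],"turn": [0,0,0],"gripper": -1},{"slide": [0,0,0],"turn": [0,0,0],"gripper": -1},{"slide": [0,0,0],"turn": [0,0,0],"gripper": -1}])

```text
t: 10.6
tcp_pos: [0.494, -0.1039, 0.0158]
tcp_rot: [0.49, -3.097, -0.002]
force: [-5.7, -1.0, -2.3]
width: 0.291
grasp_force: 39.5
```

```bash
python3 -c "
from h import *
bub('pics/t6.png')"
```

```text
bubble [292.47 121.97] 30
knob [[315.8, 167.5], [298.7, 174.0], [308.8, 178.8], [317.3, 178.5], [301.0, 180.0], [302.0, 184.0], [315.2, 183.2], [310.4, 188.6], [303.0, 187.0], [317.0, 186.0], [319.0, 186.0], [303.2, 190.2], [315.7, 190.0], [319.0, 188.0], [319.0, 190.0]] [17 12 40 14  1  3  5 20  1  1  1  6  6  1  1]
10.6 [ 0.494  -0.1039  0.0158] [-5.7 -1.  -2.3] dist 0.0986 tipbeyond 0.0349
```

Call:
apply_moves(rows=[{"slide": [0.05,0.016,0],"turn": [0,0,0],"gripper": -1},{"slide": [0.05,0.016,0],"turn": [0,0,0],"gripper": -1},{"slide": [0.05,0.016,0],"turn": [0,0,0],"gripper": -1},{"slide": [0.05,0.016,0],"turn": [0,0,0],"gripper": -1},{"slide": [0.05,0.016,0],"turn": [0,0,0],"gripper": -1},{"slide": [0.05,0.016,0],"turn": [0,0,0],"gripper": -1},{"slide": [0,0,0],"turn": [0,0,0],"gripper": -1},{"slide": [0,0,0],"turn": [0,0,0],"gripper": -1}])

```text
t: 11.32
tcp_pos: [0.5016, -0.1015, 0.0158]
tcp_rot: [0.49, -3.097, -0.002]
force: [-4.8, -1.6, -3.5]
width: 0.295
grasp_force: 39.5
```

Call:
apply_moves(rows=[{"slide": [0.05,0.016,0],"turn": [0,0,0],"gripper": -1},{"slide": [0.05,0.016,0],"turn": [0,0,0],"gripper": -1},{"slide": [0.05,0.016,0],"turn": [0,0,0],"gripper": -1},{"slide": [0.05,0.016,0],"turn": [0,0,0],"gripper": -1},{"slide": [0,0,0],"turn": [0,0,0],"gripper": -1},{"slide": [0,0,0],"turn": [0,0,0],"gripper": -1},{"slide": [0,0,0],"turn": [0,0,0],"gripper": -1},{"slide": [0,0,0],"turn": [0,0,0],"gripper": -1}])

```text
t: 11.98
tcp_pos: [0.5067, -0.0999, 0.0158]
tcp_rot: [0.491, -3.097, -0.002]
force: [-4.5, -0.9, -3.9]
width: 0.298
grasp_force: 39.4
```

Call:
apply_moves(rows=[{"slide": [0,0,0],"turn": [0,0,0],"gripper": -1},{"slide": [0,0,0],"turn": [0,0,0],"gripper": -1},{"slide": [0,0,0],"turn": [0,0,0],"gripper": -1},{"slide": [0,0,0],"turn": [0,0,0],"gripper": -1},{"slide": [0,0,0],"turn": [0,0,0],"gripper": -1},{"slide": [0,0,0],"turn": [0,0,0],"gripper": -1},{"slide": [0,0,0],"turn": [0,0,0],"gripper": -1},{"slide": [0,0,0],"turn": [0,0,0],"gripper": -1}])

```text
t: 12.65
tcp_pos: [0.5067, -0.0999, 0.0158]
tcp_rot: [0.491, -3.097, -0.002]
force: [-5.4, -1.0, -3.9]
width: 0.29
grasp_force: 39.4
```

```bash
python3 -c "
from h import *
bub('pics/t7.png')
it=cv2.imread('pics/t7.png'); cv2.imwrite('pics/c7.png',cv2.resize(it[90:240,260:340],(320,600),interpolation=2))"
```

```text
bubble [293.47 125.41] 32
knob [[315.5, 169.9], [298.4, 172.8], [306.1, 184.6], [301.0, 181.5], [313.0, 185.0], [311.0, 189.5]] [36  8 87 11  1  2]
12.65 [ 0.5067 -0.0999  0.0158] [-5.4 -1.  -3.9] dist 0.0853 tipbeyond 0.0482
```

View pics/c7.png

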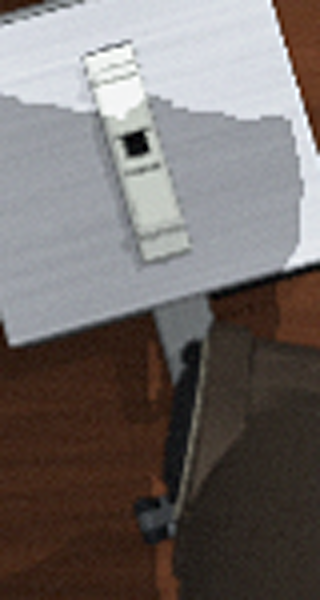

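The bubble covers the far line, with its centre at row 125.4. The near line is at row 132.5, so the middle is about row 128.2. It needs roughly 12 mm more shim travel.

Call:
apply_moves(rows=[{"slide": [0.05,0.016,0],"turn": [0,0,0],"gripper": -1},{"slide": [0.05,0.016,0],"turn": [0,0,0],"gripper": -1},{"slide": [0.05,0.016,0],"turn": [0,0,0],"gripper": -1},{"slide": [0.05,0.016,0],"turn": [0,0,0],"gripper": -1},{"slide": [0.05,0.016,0],"turn": [0,0,0],"gripper": -1},{"slide": [0.05,0.016,0],"turn": [0,0,0],"gripper": -1},{"slide": [0,0,0],"turn": [0,0,0],"gripper": -1},{"slide": [0,0,0],"turn": [0,0,0],"gripper": -1}])

```text
t: 13.37
tcp_pos: [0.5144, -0.0975, 0.0158]
tcp_rot: [0.491, -3.097, -0.001]
force: [-5.4, -0.9, -3.8]
width: 0.297
grasp_force: 39.4
```

Call:
apply_moves(rows=[{"slide": [0.05,0.016,0],"turn": [0,0,0],"gripper": -1},{"slide": [0.05,0.016,0],"turn": [0,0,0],"gripper": -1},{"slide": [0.05,0.016,0],"turn": [0,0,0],"gripper": -1},{"slide": [0,0,0],"turn": [0,0,0],"gripper": -1},{"slide": [0,0,0],"turn": [0,0,0],"gripper": -1},{"slide": [0,0,0],"turn": [0,0,0],"gripper": -1},{"slide": [0,0,0],"turn": [0,0,0],"gripper": -1},{"slide": [0,0,0],"turn": [0,0,0],"gripper": -1}])

```text
t: 14.03
tcp_pos: [0.5186, -0.0962, 0.016]
tcp_rot: [0.491, -3.098, -0.001]
force: [-5.3, -1.1, -4.8]
width: 0.298
grasp_force: 39.5
```

Call:
apply_moves(rows=[{"slide": [0,0,0],"turn": [0,0,0],"gripper": -1},{"slide": [0,0,0],"turn": [0,0,0],"gripper": -1},{"slide": [0,0,0],"turn": [0,0,0],"gripper": -1},{"slide": [0,0,0],"turn": [0,0,0],"gripper": -1},{"slide": [0,0,0],"turn": [0,0,0],"gripper": -1},{"slide": [0,0,0],"turn": [0,0,0],"gripper": -1},{"slide": [0,0,0],"turn": [0,0,0],"gripper": -1},{"slide": [0,0,0],"turn": [0,0,0],"gripper": -1}])

```text
t: 14.7
tcp_pos: [0.5186, -0.0962, 0.016]
tcp_rot: [0.491, -3.098, -0.001]
force: [-5.1, -1.9, -5.6]
width: 0.293
grasp_force: 39.5
```

```bash
python3 -c "
from h import *
bub('pics/t8.png')
it=cv2.imread('pics/t8.png')[:,:,::-1]
# profile of the level along its axis, sampled between its ends
g=it.max(2).astype(np.float32)
a=np.array([289.,103.]);b=np.array([300.,156.]);n=int(np.linalg.norm(b-a)*2)
P=np.array([a+(b-a)*i/n for i in range(n)],np.float32); off=np.array([3.,-.6],np.float32)
v=np.mean([cv2.remap(g,P[:,0:1]+k*off[0],P[:,1:2]+k*off[1],1)[:,0] for k in(-.7,.7)],0)
print([(round(float(p[1]),1),int(x)) for p,x in zip(P,v)][20:75])"
```

```text
bubble [294.61 128.64] 33
knob [[313.0, 166.0], [317.5, 166.0], [302.4, 182.1], [319.0, 175.5], [310.0, 177.0], [319.0, 184.0], [318.7, 189.8]] [  1   4 123   2   1   1   6]
14.7 [ 0.5186 -0.0962  0.016 ] [-5.1 -1.9 -5.6] dist 0.0729 tipbeyond 0.0606
[(112.8, 222), (113.3, 223), (113.8, 222), (114.3, 219), (114.8, 215), (115.3, 208), (115.8, 204), (116.2, 203), (116.7, 203), (117.2, 202), (117.7, 202), (118.2, 201), (118.7, 200), (119.2, 200), (119.7, 201), (120.2, 203), (120.7, 199), (121.2, 184), (121.6, 164), (122.1, 133), (122.6, 126), (123.1, 166), (123.6, 198), (124.1, 198), (124.6, 189), (125.1, 156), (125.6, 114), (126.1, 62), (126.6, 21), (127.0, 24), (127.5, 26), (128.0, 34), (128.5, 39), (129.0, 39), (129.5, 38), (130.0, 46), (130.5, 53), (131.0, 61), (131.5, 71), (132.0, 112), (132.4, 157), (132.9, 182), (133.4, 202), (133.9, 205), (134.4, 204), (134.9, 203), (135.4, 202), (135.9, 202), (136.4, 201), (136.9, 201), (137.4, 202), (137.8, 202), (138.3, 202), (138.8, 202), (139.3, 201)]
```

Call:
apply_moves(rows=[{"slide": [0,0,-0.03],"turn": [0,0,0],"gripper": -1},{"slide": [0,0,0],"turn": [0,0,0],"gripper": -1},{"slide": [0,0,0],"turn": [0,0,0],"gripper": -1},{"slide": [0,0,0],"turn": [0,0,0],"gripper": -1},{"slide": [0,0,0],"turn": [0,0,0],"gripper": -1},{"slide": [0,0,0],"turn": [0,0,0],"gripper": -1},{"slide": [0,0,0],"turn": [0,0,0],"gripper": -1},{"slide": [0,0,0],"turn": [0,0,0],"gripper": -1}])

```text
t: 15.42
tcp_pos: [0.5187, -0.0961, 0.0154]
tcp_rot: [0.491, -3.098, -0.001]
force: [-5.3, -1.9, -3.9]
width: 0.298
grasp_force: 39.6
```

```bash
python3 -c "
from h import *
bub('pics/t9.png')
it=cv2.imread('pics/t9.png');c,im=snap('scene','pics/s9.png')
cv2.imwrite('pics/c9.png',np.hstack([cv2.resize(it[100:160,275:315],(400,600),interpolation=2),cv2.resize(im[120:165,275:335],(400,300),interpolation=2).repeat(1,0).tolist()+np.zeros((300,400,3)).tolist()] if 0 else [cv2.resize(it[100:160,275:315],(400,600),interpolation=2),np.vstack([cv2.resize(im[120:165,275:335],(400,300),interpolation=2),np.zeros((300,400,3),np.uint8)])]))"
```

```text
bubble [294.51 128.29] 35
knob [[317.5, 166.0], [302.5, 182.0], [310.0, 174.0], [319.0, 178.0], [319.0, 183.0], [318.7, 189.7]] [  4 123   1   1   1   6]
15.4167 [ 0.5187 -0.0961  0.0154] [-5.3 -1.9 -3.9] dist 0.0728 tipbeyond 0.0607
```

View pics/c9.png

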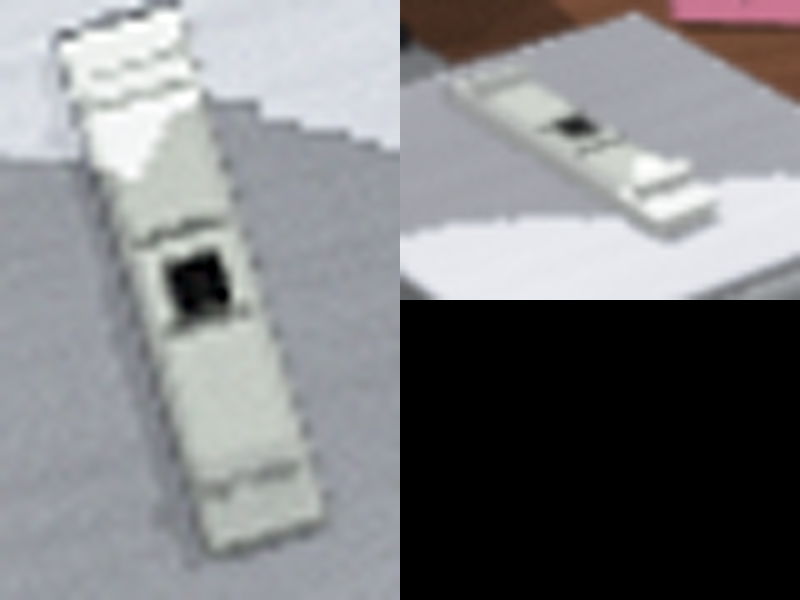

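The left crop shows the bubble between the lines, about 0.7 px (1.8 mm) towards the near line. The scene crop agrees. I'll relax the push and lower the block flat, then release.

Call:
apply_moves(rows=[{"slide": [-0.04,-0.013,-0.02],"turn": [0,0,0],"gripper": -1},{"slide": [0,0,0],"turn": [0,0,0],"gripper": -1},{"slide": [0,0,0],"turn": [0,0,0],"gripper": -1},{"slide": [0,0,0],"turn": [0,0,0],"gripper": -1}], force=20)

```text
t: 15.85
tcp_pos: [0.5188, -0.0963, 0.0153]
tcp_rot: [0.492, -3.1, -0.001]
force: [-5.3, -1.1, -3.1]
width: 0.296
grasp_force: 39.6
```

Call:
apply_moves(rows=[{"slide": [0,0,0],"turn": [0,0,0],"gripper": -0.2},{"slide": [0,0,0],"turn": [0,0,0],"gripper": 0},{"slide": [0,0,0],"turn": [0,0,0],"gripper": 0.3},{"slide": [0,0,0],"turn": [0,0,0],"gripper": 0.3},{"slide": [0,0,0],"turn": [0,0,0],"gripper": 0.3},{"slide": [0,0,0],"turn": [0,0,0],"gripper": 0.3},{"slide": [0,0,0],"turn": [0,0,0],"gripper": 0.3}])

```text
t: 16.43
tcp_pos: [0.5204, -0.0962, 0.0159]
tcp_rot: [-0.492, 3.102, -0.0]
force: [-0.1, -0.9, -0.3]
width: 0.647
grasp_force: 0.0
```

Call:
apply_moves(rows=[{"slide": [0,0,0.4],"turn": [0,0,0],"gripper": 0.3},{"slide": [0,0,0.8],"turn": [0,0,0],"gripper": 0.3},{"slide": [0,0,1],"turn": [0,0,0],"gripper": 0.3},{"slide": [-0.5,0,1],"turn": [0,0,0],"gripper": 0.3},{"slide": [-1,-0.4,1],"turn": [0,0,0],"gripper": 0.3},{"slide": [-1,-0.4,0.8],"turn": [0,0,0],"gripper": 0.3},{"slide": [-1,-0.4,0],"turn": [0,0,0],"gripper": 0.3},{"slide": [-1,-0.4,0],"turn": [0,0,0],"gripper": 0.3}])

```text
t: 17.1
tcp_pos: [0.4074, -0.1367, 0.1428]
tcp_rot: [-0.492, 3.099, -0.002]
force: [-0.5, -0.4, 0.0]
width: 0.653
grasp_force: 0.0
```

Call:
apply_moves(rows=[{"slide": [0,0,0],"turn": [0,0,0],"gripper": 0.3},{"slide": [0,0,0],"turn": [0,0,0],"gripper": 0.3},{"slide": [0,0,0],"turn": [0,0,0],"gripper": 0.3},{"slide": [0,0,0],"turn": [0,0,0],"gripper": 0.3},{"slide": [0,0,0],"turn": [0,0,0],"gripper": 0.3},{"slide": [0,0,0],"turn": [0,0,0],"gripper": 0.3},{"slide": [0,0,0],"turn": [0,0,0],"gripper": 0.3},{"slide": [0,0,0],"turn": [0,0,0],"gripper": 0.3}])

```text
t: 17.77
tcp_pos: [0.4078, -0.136, 0.1406]
tcp_rot: [0.493, -3.102, -0.0]
force: [0.3, 0.3, 0.3]
width: 0.651
grasp_force: 0.0
```

```bash
python3 -c "
from h import *
bub('pics/t10.png')
it=cv2.imread('pics/t10.png')
cv2.imwrite('pics/c10.png',np.hstack([cv2.resize(it[100:160,275:315],(400,600),interpolation=2),cv2.resize(it[90:240,260:350],(360,600),interpolation=2)]))"
```

```text
bubble [294.33 127.83] 24
knob [[315.7, 167.7], [299.2, 179.0], [308.8, 178.0], [299.0, 187.0], [303.0, 187.0], [300.0, 189.0], [298.0, 190.5]] [15 40 41  1  1  1  2]
17.7667 [ 0.4078 -0.136   0.1406] [0.3 0.3 0.3] dist 0.1906 tipbeyond -0.0571
```

View pics/c10.png

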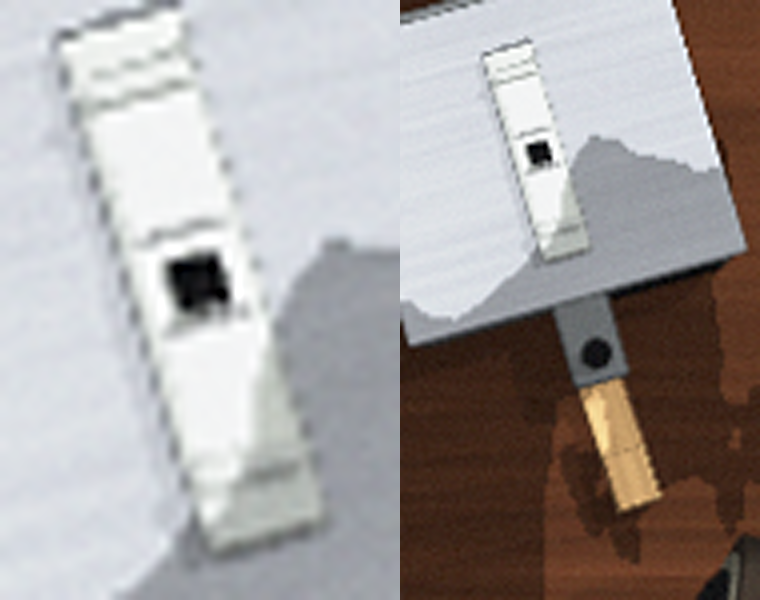

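The bubble sits between the lines, about 1 mm off the middle (row 127.8). The shim is flat and straight under the lug, and the gripper is clear of everything.

```bash
python3 -c "
from station import ctrl
print(ctrl.hand_in())"
```

```text
the job is handed in; nothing more can be done
None
```

The shim is under the front foot and released, the bubble rests between its lines about 1 mm off the middle, and the job was handed in at about 18 s; the hand-in returned no verdict.

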